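# Seat the mirror plate on its two locating pins

### The job

The mirror plate is lying askew on its fixture, propped up on the two locating pins. Using only the fingertips, nudge the plate sideways, first back against the fixture's fence and then along it, until both its holes drop over the pins and it lies flat on the fixture; then take the hand away. Do not lift or carry the plate, and leave the other things on the bench where they are.

Things in the scene. Friction and masses are not known exactly. Their poses are not given: they have to be found in the camera images.
- fixture: Dark anodised block fixed to the bench. Origin: on the bench (z = 0) under the middle of the seated plate. x points away from the robot to the fence, y left along the fence, z up. It spans x -42 to +60, y -65 to +65 mm; its flat top is 30 mm above the bench. Seated, the plate's origin and axes agree with the fixture's, 30 mm higher.
- fence (a point): Middle of the fence's face, at its top edge. The fence is a bar standing 12 mm above the block's top along its whole far edge, with its face at the fixture's x = +50.5 mm; the seated plate has 0.5 mm of play to it. With the plate's long far edge flush against the fence, it only needs to slide along it (-y) to drop 7 mm over the pins, which then stop it.
- plate: Loose aluminium plate, 100 (x) by 150 (y) by 12 mm thick, 0.5 to 0.8 kg; slides under 1 to 6 N. Origin: centre of the underside. At the start it is 10 to 18 mm short of its seated place in the fixture's x, 16 to 30 mm to the left (+y), turned up to 5 degrees, and tilted 7 degrees: far side up on the pin tips, near side down on the block's near top edge.
- mount_top (a point): Top centre of the small dark mirror mount (16 x 44 mm) fixed on the plate at its x = -12, y = 0 mm, 46 mm above the underside. Seated, the plate overhangs the block by 8 mm on the near side and 10 mm at either end, so fingertips beside those edges may reach below its underside.
- hole_left (a point): Centre of the plate's left through hole, 12 mm wide, at the underside: plate x = 15, y = +40 mm.
- hole_right (a point): Centre of the plate's right through hole, 12 mm wide, at the underside: plate x = 15, y = -40 mm.
- pin_left (a point): Tip of the fixture's left steel pin at fixture x = 15, y = +40 mm, 37 mm above the bench: 9 mm thick, 7 mm tall, its tip tapering to 5 mm.
- pin_right (a point): Tip of the fixture's right steel pin, the same size, at fixture x = 15, y = -40 mm, 37 mm above the bench.
- post: Bystander: steel optics post, 50 mm tall, on a 32 mm round foot, standing to the right of the fixture. Origin: centre of its underside.
- jar: Bystander: small jar, 40 mm wide, 50 mm tall, beyond the fence. Origin: centre of its underside.
- driver: Bystander: screwdriver, 150 mm long, lying beyond the fence, roughly along it. Origin: underside of its middle.
- cell: Bystander: square brass block, 40 x 40 x 25 mm, to the right of the fixture. Origin: centre of its underside.
There are look-alikes about, which are no part of the job. Leave any brown look-alike of the fixture alone.

How it is judged:
By the outcome, as a careful person would: the job done as asked, in the order asked, and still so for the second after the job is handed in, with the robot touching nothing.
It also fails if it takes over 58 s, if anything falls off the work surface, if the arm or the gripper's body presses on something with over 40 N, if the wrist force passes 120 N, or if a joint passes its speed limit or range.

### The arm

A 6-joint arm with a two-finger parallel gripper is mounted at the origin on the work surface. World frame = base frame: x ahead of the robot, y to its left, z up, the work surface at z = 0. Lengths are in m, angles in degrees, forces in N, time in s.
With the tool pointing down it reaches from about 0.35 to 0.875 m from the base axis. Payload 4.2 kg.
Tool frame: the origin (TCP) lies midway between the tips of the shut fingers; the grasp point (between the pads) lies 19 mm behind it; y points along the fingers, z is the direction in which the jaws open and shut, and the axes are right-handed (so a half turn about y gives the same grasp; the last joint's range is limited). The gripper opens to 87 mm and grips with 3 to 60 N. Pads are 19 mm wide; open, the fingers measure 117 mm over their backs; the gripper's body (75 mm by 190 mm) begins 51 mm behind the grasp point.
Start: joints at [-51.532, 22.042, 0.453, 0, -68.411, -14.817], TCP at [0.251, -0.572, 0.223] pointing down, gripper open.
Joint ranges: [-179.83, 179.83], [-69.29, 118.12], [-61.27, 80.66], [-181.25, 117.63], [-171.15, -9.14], [-177.46, 177.46]. Speed limits (degrees/s): [159.86, 159.86, 180, 180, 180, 180].

### API

Orientations are given as [roll, pitch, yaw] about the fixed x, y, z axes, in that order (R = Rz(yaw) Ry(pitch) Rx(roll)).
In Python, from workcell import env gives the robot as it stands. The module is installed in compiled form; this text tells all that it offers. Calls block until the motion is done:
- env.goto(position, orientation): joint-space move of the TCP to a pose.
- env.move_straight(position, rotation=None, rate=0.15, force_limit=None): straight line of the TCP; rotation=None keeps the orientation; rate is the mean speed in m/s. With force_limit (N) it stops when the force on the tool has changed by that much, and returns True; else False.
- env.set_joints(angles): joint-space move.
- env.gripper_to(opening, grasp_force=None): opening from 0.0 (shut) to 1.0 (fully open); grasp_force is the grip in N (None keeps the last); returns when the fingers have stopped.
- env.dwell(seconds).
- env.inverse_kinematics(position, orientation): joint angles nearest the present ones, or None.
- env.read_state(): the state.
- env.grab_frame(name): name is "scene" or "top"; returns a dict with "image" (420x560x3 uint8, blue, green, red), "fx", "fy", "cx", "cy" (pixels), "D" ([k1, k2, p1, p2, k3] as OpenCV has them; the pictures are not rectified), "position" and "orientation" of the camera in the world. Camera axes: x right, y up, looking along -z (the intrinsics and any distortion apply to the point x, -y, -z); pixel columns grow to the right and rows downward; lengths in m; the calibration is good to about 2 mm. A picture is of the moment at which its call begins. There is no depth.
A pose or a line that the arm cannot do raises env.Unreachable and nothing moves.
- env.close_job(): hands the job in, once; it reports no verdict.
Trained networks look in a picture, given as the dict that the camera call returned (one of the last four; its "shot" number tells which), for a name from the list of things; names that differ only in an ending like _2 or _b are one class to them, and where a whole thing is asked for, a point or a joint stands for the part that bears it (a point fixed in the world has none). Each returns a list of dicts, best first, with "score" (0 to 1); they miss things now and then, are a little off and sometimes report something else, mostly with a low value. They report only what shows in the picture. A call takes as long as a camera call. They do not tell look-alikes from the thing itself.
- env.search_frame(picture, thing): "xyz" ([x, y, z] in m, in world coordinates, good to about 4 mm: the middle of the surface that is visible of it).
- env.trace(picture, thing): "mask" (420x560 bool, what is visible of it).
The state is a dict: "clock": time; "joint_positions": joint angles; "qvel": joint speeds; "joint_torque": joint torques, N m; "position": TCP position; "tool_rot": TCP orientation; "force": force on the tool from outside, world axes, zero at the start; "wrist_torque": the same for the moment, N m; "opening": opening from 0.0 (shut) to 1.0 (fully open).
Only numpy, scipy, OpenCV 4.12 (cv2) and the standard library are available. Lean on these libraries where they do the work, as an engineer would, in place of code of your own. Each camera call takes 0.05 s, during which the arm holds its last target.

## Working session

There is one attempt and no reset: what is moved stays moved. The work goes in short steps, each a Python script; the robot and the scene stay as the last script left them, time stands still between calls to the robot, and variables do not carry over. Pictures are saved under pics/ and viewed, and the job is handed in when it is done.

```bash
mkdir -p pics
python3 - <<'E'
from workcell import env
import cv2, numpy as np
s=env.read_state(); print(s)
for n in ("scene","top"):
    f=env.grab_frame(n); cv2.imwrite(f"pics/{n}0.png",f["image"])
    print(n,{k:v for k,v in f.items() if k!="image"})
    for t in ("fixture","fence","plate","mount_top","hole_left","hole_right","pin_left","pin_right","post","jar","driver","cell"):
        r=env.search_frame(f,t); print(t,[(np.round(d["xyz"],4).tolist(),round(d["score"],2)) for d in r[:4]])
E
```

```text
{'clock': 0.0, 'joint_positions': array([-5.15334228e+01,  2.20926028e+01,  3.78000427e-01, -2.84982855e-02,
       -6.84114335e+01, -1.48176760e+01]), 'qvel': array([-0.06692926, -0.0527091 ,  0.03134981,  0.08718167,  0.04207396,
        0.0130892 ]), 'joint_torque': array([ 2.99977100e-04, -3.90666282e+01,  1.87406015e+01,  4.21990961e+00,
        1.10025436e-02, -1.96637102e-04]), 'position': array([ 0.2504828 , -0.5719387 ,  0.22142933]), 'tool_rot': array([-8.98713821e+01,  6.63799258e-03,  2.36383939e+01]), 'force': array([-0.42191704, -0.04151172, -0.18286924]), 'wrist_torque': array([-0.03263006,  0.0248622 , -0.04245325]), 'opening': 0.9981189300477472}
scene {'fx': 381.74247779048244, 'fy': 381.74247779048244, 'cx': 283.63703505827726, 'cy': 208.23958355148682, 'D': array([0.00252021, 0.        , 0.        , 0.        , 0.        ]), 'position': array([1.00699443, 0.18365335, 0.49710592]), 'orientation': array([ 49.15059154,  -0.36939018, 115.19732389]), 'shot': 1}
fixture [([0.4817, 0.1616, 0.0274], 0.86), ([0.6976, 0.2191, 0.0332], 0.66), ([0.3849, -0.1156, 0.0277], 0.65
[... 1468 characters left out ...]
[([0.5585, -0.0338, 0.0419], 0.69)]
mount_top [([0.5551, -0.033, 0.0493], 0.89)]
hole_left [([0.5608, -0.0335, 0.0449], 0.78)]
hole_right [([0.5584, -0.027, 0.0472], 0.87)]
pin_left [([0.6214, -0.0807, 0.0301], 0.81), ([0.3625, -0.1246, 0.0322], 0.59), ([0.6761, 0.2135, 0.0298], 0.59), ([0.4489, 0.1588, 0.0296], 0.56)]
pin_right [([0.6755, 0.213, 0.0308], 0.85), ([0.6203, -0.0761, 0.0293], 0.75), ([0.4491, 0.1544, 0.0307], 0.61), ([0.3642, -0.1215, 0.0333], 0.59)]
post [([0.6248, -0.2188, 0.0034], 0.68), ([0.5614, -0.0306, 0.044], 0.36)]
jar [([0.7203, -0.1451, 0.0484], 0.74), ([0.53, -0.2543, 0.0214], 0.42)]
driver [([0.7112, -0.0186, 0.0231], 0.96)]
cell [([0.5245, -0.2539, 0.0219], 0.98)]
```

View pics/scene0.png

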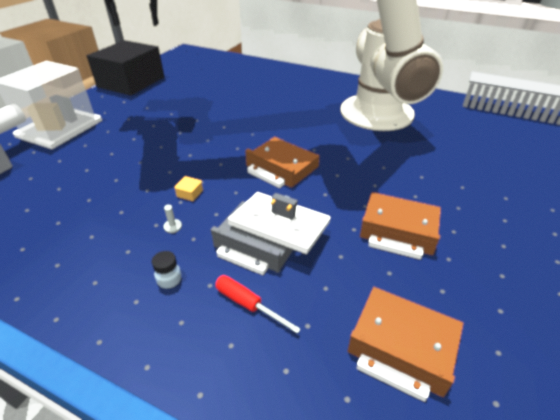

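View pics/top0.png

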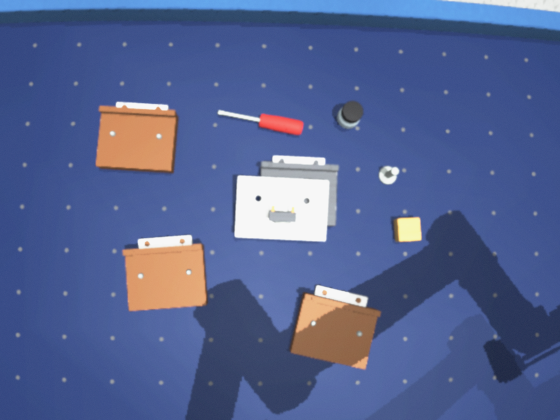

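Run:
```python
import cv2
a=cv2.imread("pics/top0.png")[145:255,220:350]; cv2.imwrite("pics/topc0.png",cv2.resize(a,None,fx=5.4,fy=5.4,interpolation=cv2.INTER_CUBIC))
a=cv2.imread("pics/scene0.png")[180:280,200:340]; cv2.imwrite("pics/scenec0.png",cv2.resize(a,None,fx=5.6,fy=5.6,interpolation=cv2.INTER_CUBIC))
```

```text
(no output)
```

View pics/topc0.png

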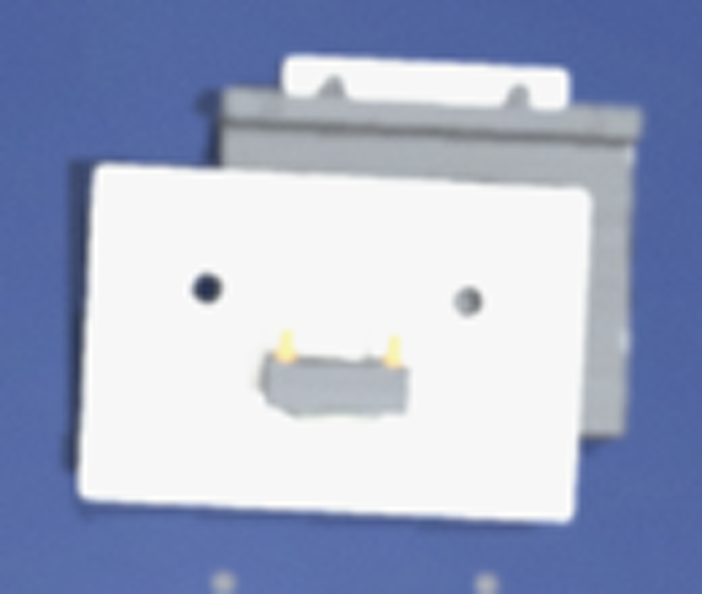

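View pics/scenec0.png

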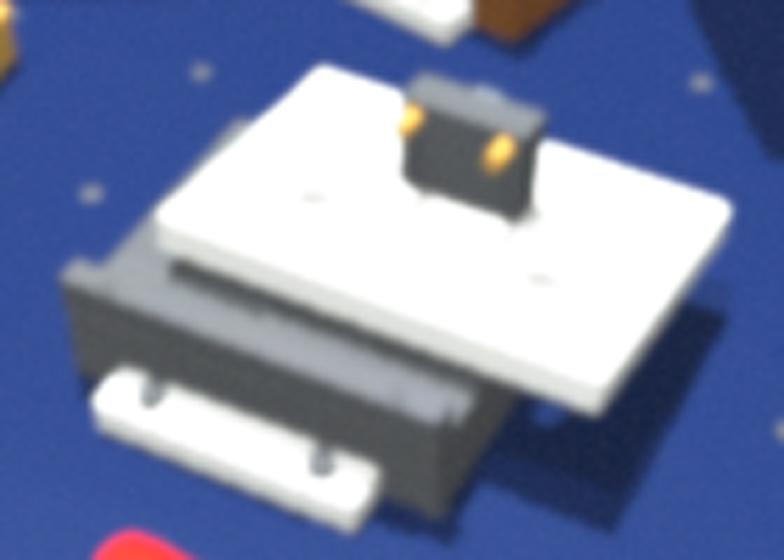

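```bash
cat > h.py <<'E'
import cv2, numpy as np
from scipy.spatial.transform import Rotation as R
from scipy.optimize import least_squares
CAM={}
def proj(f,P):
    Rc=R.from_euler('xyz',f["orientation"],degrees=True).as_matrix()
    q=(np.atleast_2d(P)-f["position"])@Rc
    q=q*[1,-1,-1]
    K=np.array([[f["fx"],0,f["cx"]],[0,f["fy"],f["cy"]],[0,0,1]])
    return cv2.projectPoints(q.reshape(-1,1,3),np.zeros(3),np.zeros(3),K,np.asarray(f["D"]))[0][:,0]
def rz(a): return R.from_euler('z',a,degrees=True).as_matrix()
def fixpts(p,P): # p: x,y,yaw (mm)
    return np.array([p[0],p[1],0])+np.asarray(P,float)@rz(p[2]).T
T=np.tan(np.radians(7))
def platepts_f(q,P): # tilted, in fixture coords mm; q: x,y of origin, yaw
    Rt=R.from_euler('y',-7,degrees=True).as_matrix()@rz(q[2])
    return np.array([q[0],q[1],30+(q[0]+42)*T])+np.asarray(P,float)@Rt.T
E
cat > fit0.py <<'E'
from h import *
from workcell import env
ft=env.grab_frame("top"); fs=env.grab_frame("scene")
def un(p,s,o): return (np.array(p)+.5)/s-.5+np.array(o)
top=lambda p:un(p,5.4,(220,145)); sc=lambda p:un(p,5.6,(200,180))
F=[(ft,top([(222,88),(643,106),(640,138),(222,124),(625,437)]),[(60,65,42),(60,-65,42),(50.5,-65,42),(50.5,65,42),(-42,-65,30)]),
   (fs,sc([(64,272),(443,420)]),[(60,-65,42),(60,65,42)])]
Pl=[(ft,top([(92,163),(592,188),(573,523),(78,500)]),[(50,75,12),(50,-75,12),(-50,-75,12),(-50,75,12)]),
    (fs,sc([(322,63),(735,206),(594,388),(157,222)]),[(-50,-75,12),(-50,75,12),(50,75,12),(50,-75,12)])]
def res(v,split=False):
    r=[]
    for i,(f,uv,P) in enumerate(F): r.append((proj(f,fixpts(v[:3],P)/1000)-uv-v[6+2*(f is fs):8+2*(f is fs)]).ravel())
    for f,uv,P in Pl: r.append((proj(f,fixpts(v[:3],platepts_f(v[3:6],P))/1000)-uv-v[6+2*(f is fs):8+2*(f is fs)]).ravel())
    if split: return r
    return np.concatenate(r+[v[6:]])
s=least_squares(res,[580,-50,0,-14,20,0,0,0,0,0])
print(np.round(s.x,2)); 
for r in res(s.x,True): print(np.round(r,1))
p=s.x[:3];q=s.x[3:6]
print("holes proj top",proj(ft,fixpts(p,platepts_f(q,[(15,40,12),(15,-40,12)]))/1000), top([(207,288),(468,301)]))
E
python3 fit0.py
```

```text
[ 5.763e+02 -5.962e+01 -1.350e+00 -1.570e+01  2.812e+01 -8.300e-01
  1.100e-01  3.600e-01 -1.000e-02  7.900e-01]
[ 0.5  0.7 -0.7  0.7 -0.3  0.3  0.3 -0.4  0.1 -0.1]
[-0.4  1.  -0.3  0.4]
[ 1.4  0.6 -1.   1.  -0.9 -1.2  0.9 -1.4]
[ 0.2  1.3 -1.   0.1  1.2 -1.   0.3 -0.9]
holes proj top [[258.19212052 198.07445197]
 [306.29380062 200.65398979]] [[257.92592593 197.92592593]
 [306.25925926 200.33333333]]
```

```bash
cat >> h.py <<'E'
FX=np.array([576.3,-59.6,-1.35])
def W(x,y,z): return (fixpts(FX,[(x,y,z)])[0]/1000).tolist()
ORI=[-90,0,-1.35]
def inF(p): return np.round(rz(-FX[2])@(np.asarray(p)*1000-[FX[0],FX[1],0]),1)
def st(env,tag=""):
    s=env.read_state(); print(tag,round(s["clock"],2),inF(s["position"]),"F",np.round(rz(-FX[2])@s["force"],1),"op",round(s["opening"],2))
    return s
E
python3 - <<'E'
from h import *
from workcell import env
env.goto(W(-105,28,160),ORI); st(env)
env.move_straight(W(-100,28,27),rate=0.12); st(env)
h=env.move_straight(W(-80,28,27),rate=0.05,force_limit=6); st(env,h)
for x in np.arange(-78,-57,2.0):
    h=env.move_straight(W(x,28,27),rate=0.02,force_limit=8); st(env,(x,h))
    if h: break
f=env.grab_frame("top"); cv2.imwrite("pics/top1.png",cv2.resize(f["image"][130:270,200:370],None,fx=4,fy=4,interpolation=cv2.INTER_CUBIC))
f=env.grab_frame("scene"); cv2.imwrite("pics/scene1.png",cv2.resize(f["image"][170:290,190:340],None,fx=5,fy=5,interpolation=cv2.INTER_CUBIC))
E
```

```text
3.52 [-104.8   27.6  160.1] F [-0.2 -0.2 -0.1] op 1.0
 4.78 [-99.5  28.1  27.6] F [-0.2 -0.3  0.4] op 1.0
False 5.33 [-79.8  28.   26.9] F [-0.3 -0.6 -0.6] op 1.0
(np.float64(-78.0), False) 5.58 [-78.2  28.   26.9] F [-1.   0.4  0.5] op 1.0
(np.float64(-76.0), False) 5.83 [-76.7  27.8  26.8] F [-2.2 -1.1 -0.2] op 1.0
(np.float64(-74.0), False) 6.08 [-73.9  28.   27. ] F [-1.9 -1.2  0.7] op 1.0
(np.float64(-72.0), False) 6.33 [-71.6  28.   27. ] F [-2.  -0.8 -0. ] op 1.0
(np.float64(-70.0), False) 6.58 [-69.5  28.1  27.1] F [-0.9 -0.3 -0.3] op 1.0
(np.float64(-68.0), False) 6.83 [-67.7  28.   27. ] F [-1.4  0.2  0.7] op 0.99
(np.float64(-66.0), False) 7.08 [-65.8  28.   27. ] F [-1.3  0.2  0.9] op 1.0
(np.float64(-64.0), False) 7.33 [-63.7  28.   27. ] F [-1.3 -0.5  1.2] op 1.0
(np.float64(-62.0), False) 7.58 [-61.7  28.   27. ] F [-1.6 -0.6  0.9] op 1.0
(np.float64(-60.0), False) 7.83 [-60.9  27.9  26.8] F [-4.6  0.8  2.3] op 1.0
(np.float64(-58.0), False) 8.07 [-60.7  27.6  26.4] F [-7.   1.6  3.5] op 1.0
```

View pics/top1.png

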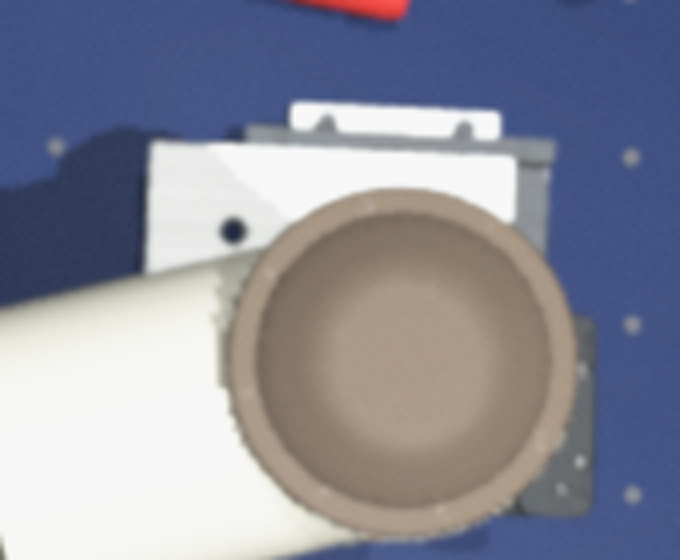

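View pics/scene1.png

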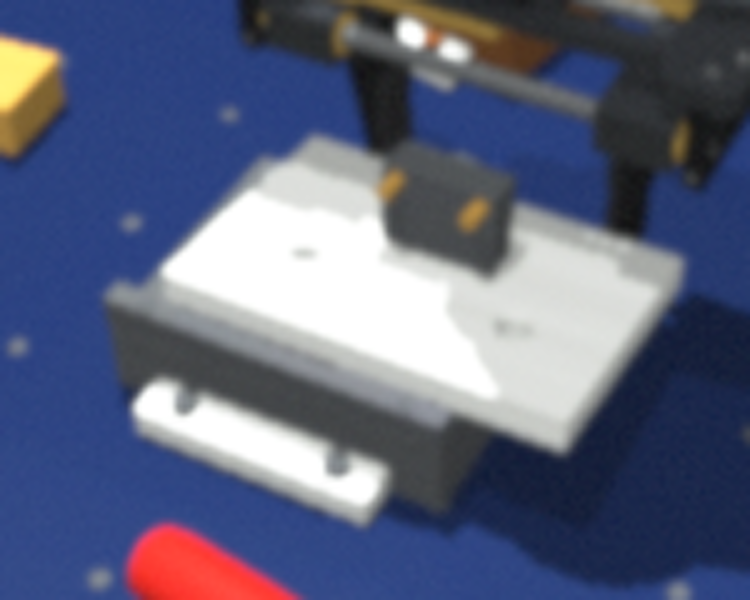

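Run:
```python
from h import *
from workcell import env
env.move_straight(W(-85,28,27),rate=0.08); st(env)
env.move_straight(W(-100,40,110),rate=0.15)
env.gripper_to(0.0); st(env)
env.move_straight(W(-17,145,110),rate=0.15)
f=env.grab_frame("top"); cv2.imwrite("pics/top2.png",cv2.resize(f["image"][130:270,200:370],None,fx=4,fy=4,interpolation=cv2.INTER_CUBIC))
f=env.grab_frame("scene"); cv2.imwrite("pics/scene2.png",cv2.resize(f["image"][170:290,190:340],None,fx=5,fy=5,interpolation=cv2.INTER_CUBIC))
st(env)
```

```text
8.66 [-83.6  28.3  27.5] F [-0.1 -0.  -0.2] op 1.0
 10.9 [-100.   40.  110.] F [ 0.1 -0.5 -0.2] op 0.0
 12.04 [-17.5 144.3 110.1] F [-0.8  0.4 -0.5] op 0.01
```

View pics/top2.png

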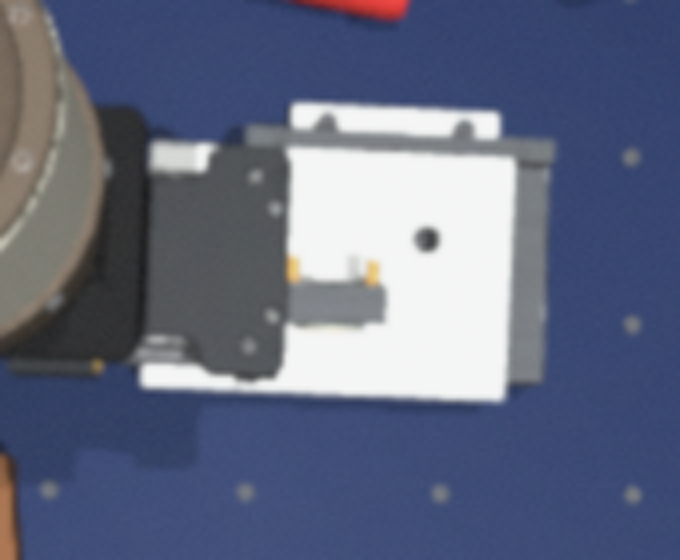

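View pics/scene2.png

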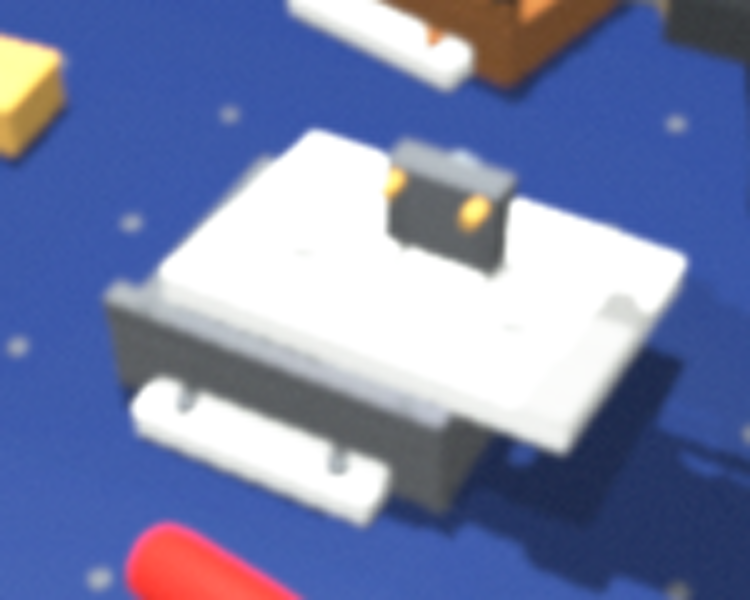

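Run:
```python
from h import *
from workcell import env
env.move_straight(W(-17,145,31),rate=0.12); st(env)
h=env.move_straight(W(-17,125,31),rate=0.05,force_limit=5); st(env,h)
y=125
while y>95:
    y-=2; h=env.move_straight(W(-17+(125-y)*0.1,y,31),rate=0.025,force_limit=9); s=st(env,(y,h))
    if h: break
```

```text
12.85 [-16.4 145.1  31.6] F [ 0.7 -0.4  1. ] op 0.01
False 13.4 [-16.9 124.7  31.1] F [0.3 0.2 0. ] op 0.0
(123, False) 13.65 [-16.8 123.1  31. ] F [-0.1 -0.4  0.1] op 0.0
(121, False) 13.9 [-16.6 121.   31. ] F [-0.3 -0.2  0.1] op 0.01
(119, False) 14.15 [-16.4 118.9  31. ] F [ 0.3  0.3 -0.7] op 0.01
(117, False) 14.4 [-16.2 116.9  31. ] F [-0.2 -0.2  0. ] op 0.01
(115, False) 14.65 [-16.  114.9  31. ] F [-0.8 -0.1  0.9] op 0.01
(113, False) 14.9 [-15.8 112.9  31. ] F [-0.6  0.9  0. ] op 0.0
(111, False) 15.15 [-15.6 110.9  31. ] F [-0.7  0.2  0.1] op 0.01
(109, False) 15.4 [-15.4 108.9  31. ] F [ 0.1  0.  -0.1] op 0.0
(107, False) 15.65 [-15.2 106.9  31. ] F [ 0.7 -0.   1. ] op 0.01
(105, False) 15.9 [-15.  104.8  31. ] F [-1.2  0.5  0.1] op 0.0
(103, False) 16.15 [-14.8 102.8  31. ] F [-0.2 -0.6 -0.6] op 0.0
(101, False) 16.4 [-14.6 100.8  31. ] F [-0.6 -0.4 -0.7] op 0.0
(99, False) 16.65 [-14.4  98.8  31. ] F [ 0.6 -0.5  0.5] op 0.01
(97, False) 16.9 [-14.2  96.8  31. ] F [-0.3 -0.2  0.2] op 0.0
(95, False) 17.15 [-14.   94.8  31. ] F [ 0.3 -0.2 -0.3] op 0.01
```

Run:
```python
from h import *
from workcell import env
f=env.grab_frame("top"); cv2.imwrite("pics/top3.png",cv2.resize(f["image"][130:270,200:370],None,fx=4,fy=4,interpolation=cv2.INTER_CUBIC))
f=env.grab_frame("scene"); cv2.imwrite("pics/scene3.png",cv2.resize(f["image"][170:290,230:380],None,fx=5,fy=5,interpolation=cv2.INTER_CUBIC))
st(env)
```

```text
17.25 [-14.   94.9  31. ] F [ 0.5 -0.4 -0.7] op 0.01
```

View pics/top3.png

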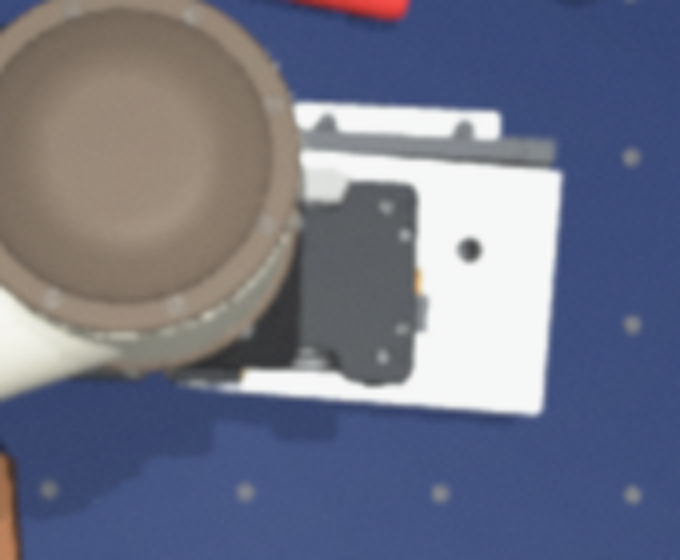

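View pics/scene3.png

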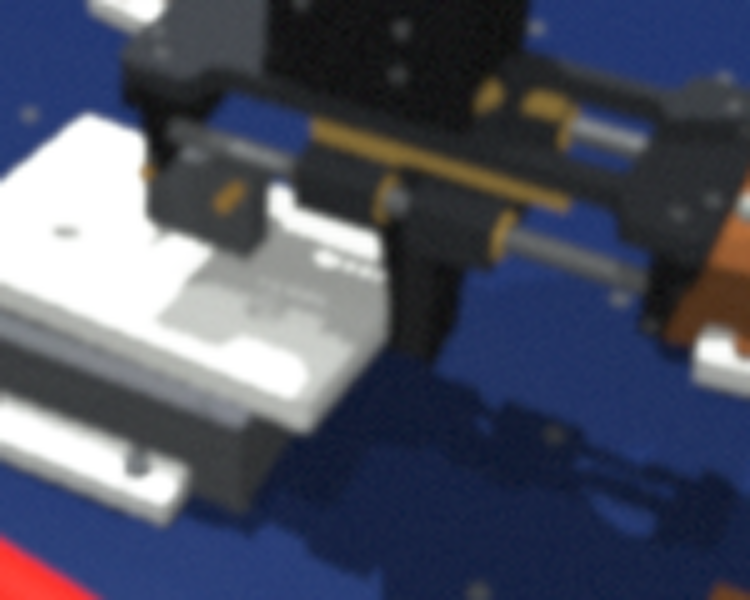

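Run:
```python
from h import *
from workcell import env
env.move_straight(W(-14,110,31),rate=0.08)
env.move_straight(W(-14,125,110),rate=0.15)
env.move_straight(W(-100,20,110),rate=0.2)
env.gripper_to(1.0)
env.move_straight(W(-85,10,27),rate=0.15); st(env)
f=env.grab_frame("scene"); cv2.imwrite("pics/scene4.png",cv2.resize(f["image"][170:290,190:340],None,fx=5,fy=5,interpolation=cv2.INTER_CUBIC))
env.move_straight(W(-66,10,27),rate=0.05,force_limit=8); st(env)
for x in np.arange(-64,-55,2.0):
    h=env.move_straight(W(x,10,27),rate=0.02,force_limit=8); st(env,(x,h))
    if h: break
env.move_straight(W(-80,10,27),rate=0.06)
env.move_straight(W(-100,40,110),rate=0.15)
f=env.grab_frame("top"); cv2.imwrite("pics/top5.png",cv2.resize(f["image"][130:270,200:370],None,fx=4,fy=4,interpolation=cv2.INTER_CUBIC))
f=env.grab_frame("scene"); cv2.imwrite("pics/scene5.png",cv2.resize(f["image"][170:290,190:340],None,fx=5,fy=5,interpolation=cv2.INTER_CUBIC))
env.gripper_to(0.0)
st(env)
```

```text
21.33 [-84.6  10.1  27.4] F [-0.1 -0.   0.1] op 1.0
 21.92 [-65.8  10.   26.9] F [-0.2  0.2 -0.6] op 1.0
(np.float64(-64.0), False) 22.17 [-64.1   9.9  26.9] F [-0.4  0.9  0.2] op 1.0
(np.float64(-62.0), False) 22.42 [-62.4   9.8  26.8] F [-0.7  0.1  0.1] op 1.0
(np.float64(-60.0), False) 22.67 [-61.    9.9  26.7] F [-3.9  0.4  1.6] op 1.0
(np.float64(-58.0), False) 22.92 [-60.9   9.7  26.4] F [-7.   0.4  2.5] op 1.0
(np.float64(-56.0), False) 23.17 [-60.8   9.4  26. ] F [-9.9  1.7  4.9] op 1.0
 26.09 [-100.   40.  110.] F [ 0.7 -0.1  0.1] op 0.01
```

View pics/top5.png

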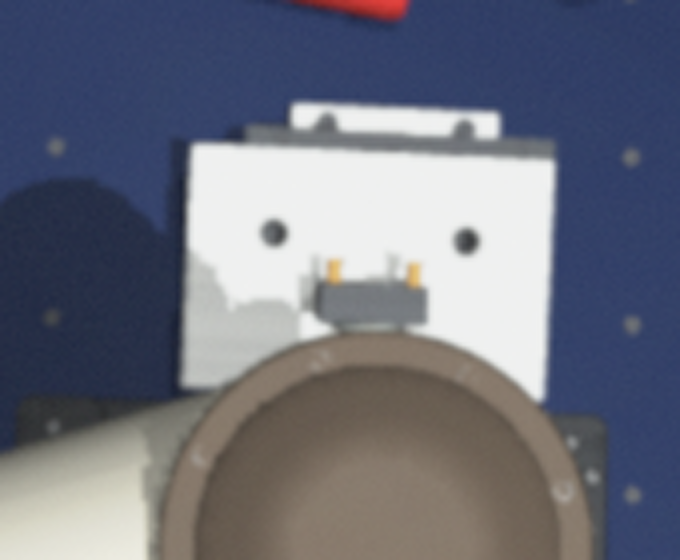

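View pics/scene5.png

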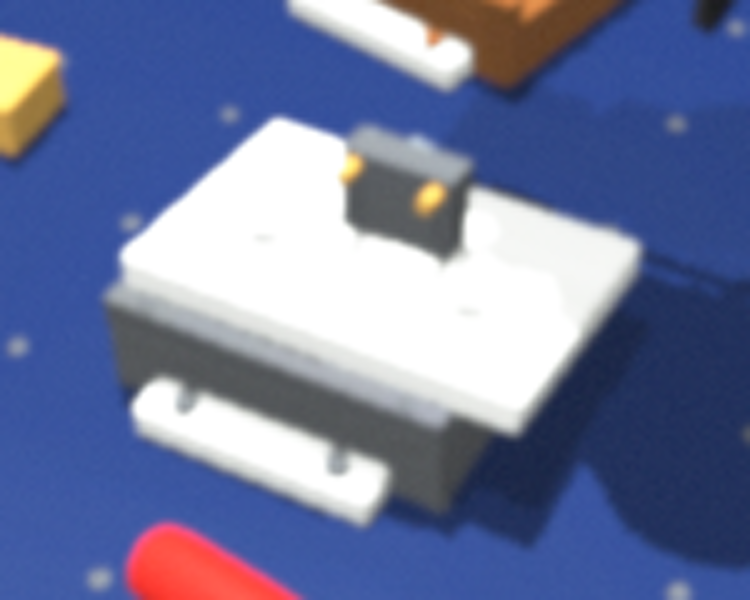

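Run:
```python
from h import *
from workcell import env
env.move_straight(W(-28,120,110),rate=0.2)
env.move_straight(W(-28,112,30),rate=0.12); st(env)
env.move_straight(W(-28,97,30),rate=0.06,force_limit=8); st(env)
y=97
while y>78:
    y-=1.5; h=env.move_straight(W(-28,y,30),rate=0.02,force_limit=10); s=st(env,(y,h))
    if h or s["force"][1]>7: break
f=env.grab_frame("top"); cv2.imwrite("pics/top6.png",cv2.resize(f["image"][130:270,200:370],None,fx=4,fy=4,interpolation=cv2.INTER_CUBIC))
f=env.grab_frame("scene"); cv2.imwrite("pics/scene6.png",cv2.resize(f["image"][170:290,190:340],None,fx=5,fy=5,interpolation=cv2.INTER_CUBIC))
```

```text
27.6 [-27.5 112.   30.7] F [-0.1  0.5  1.2] op 0.01
 28.0 [-27.9  96.5  30.3] F [-0.3 -0.3  0.5] op 0.01
(95.5, False) 28.25 [-28.   95.5  30. ] F [-0.8 -0.1 -0.4] op 0.0
(94.0, False) 28.5 [-28.   94.1  30. ] F [0.5 0.1 0.8] op 0.01
(92.5, False) 28.75 [-28.1  92.5  29.9] F [0.5 1.2 0.1] op 0.01
(91.0, False) 29.0 [-28.   90.9  30. ] F [ 0.2  0.7 -0. ] op 0.01
(89.5, False) 29.25 [-27.9  89.3  30. ] F [ 0.8  0.5 -0.5] op 0.01
(88.0, False) 29.5 [-27.9  87.8  30. ] F [-0.5 -1.3  1. ] op 0.0
(86.5, False) 29.75 [-28.   86.3  30. ] F [ 0.1 -0.6  0.3] op 0.0
(85.0, False) 30.0 [-28.   84.9  30. ] F [ 0.9  0.5 -0.1] op 0.0
(83.5, False) 30.25 [-28.   83.4  30. ] F [-0.4 -0.5 -0.5] op 0.0
(82.0, False) 30.5 [-28.  82.  30.] F [-1.5  0.7 -0.4] op 0.01
(80.5, False) 30.75 [-28.1  80.8  30. ] F [-1.7  3.2 -0.2] op 0.01
(79.0, False) 31.0 [-28.1  80.6  30. ] F [-2.9  8.1  1.5] op 0.01
```

View pics/top6.png

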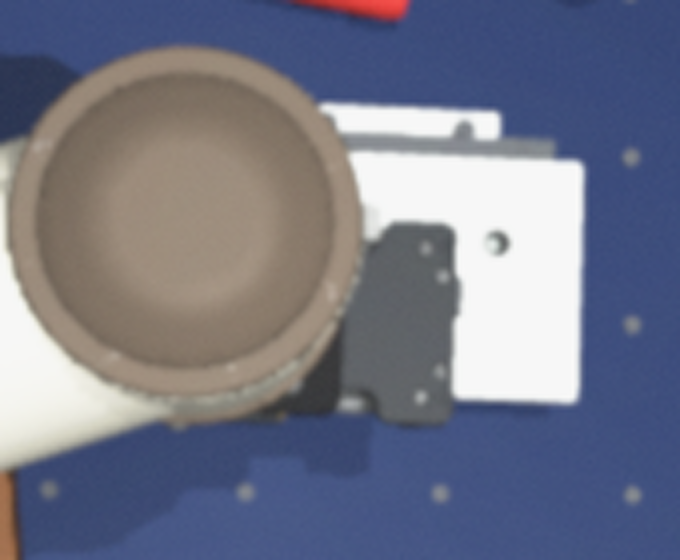

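View pics/scene6.png

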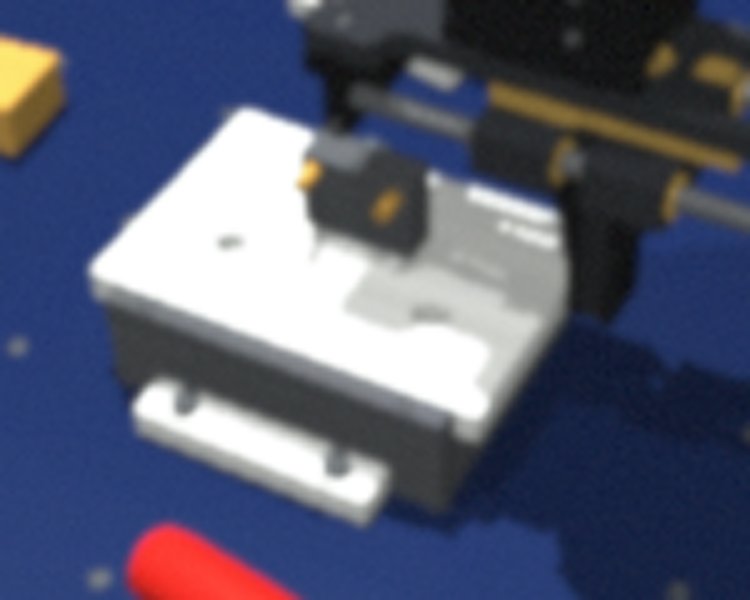

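Run:
```python
from h import *
from workcell import env
env.move_straight(W(-28,105,31),rate=0.08)
env.move_straight(W(-28,125,150),rate=0.15)
env.move_straight(W(-150,220,250),rate=0.25)
env.dwell(0.3); st(env)
ft=env.grab_frame("top"); fs=env.grab_frame("scene")
cv2.imwrite("pics/topf.png",ft["image"]);cv2.imwrite("pics/scenef.png",fs["image"])
C=[(50,75,42),(50,-75,42),(-50,-75,42),(-50,75,42),(15,40,42),(15,-40,42)]
for f,n,o,s in((ft,"top",(200,130),4),(fs,"scene",(190,170),5)):
    c=cv2.resize(f["image"][o[1]:o[1]+(140 if s==4 else 120),o[0]:o[0]+(170 if s==4 else 150)],None,fx=s,fy=s,interpolation=cv2.INTER_CUBIC)
    cv2.imwrite(f"pics/{n}7.png",c)
    d=c.copy()
    for u in proj(f,fixpts(FX,C)/1000): cv2.drawMarker(d,tuple(int(round(v)) for v in (u-o+.5)*s-.5),(0,0,255),0,10,1)
    cv2.imwrite(f"pics/{n}7m.png",d)
    for t in ("post","jar","driver","cell"):
        r=env.search_frame(f,t); print(n,t,[np.round(k["xyz"],3).tolist() for k in r[:1]])
```

```text
33.72 [-149.7  219.5  249.2] F [0.1 0.3 0.4] op 0.0
top post [[0.623, -0.218, 0.002]]
top jar [[0.72, -0.148, 0.05]]
top driver [[0.711, -0.018, 0.023]]
top cell [[0.529, -0.255, 0.024]]
scene post [[0.629, -0.221, 0.009]]
scene jar [[0.732, -0.144, 0.04]]
scene driver [[0.718, -0.02, 0.021]]
scene cell [[0.535, -0.251, 0.024]]
```

View pics/top7m.png

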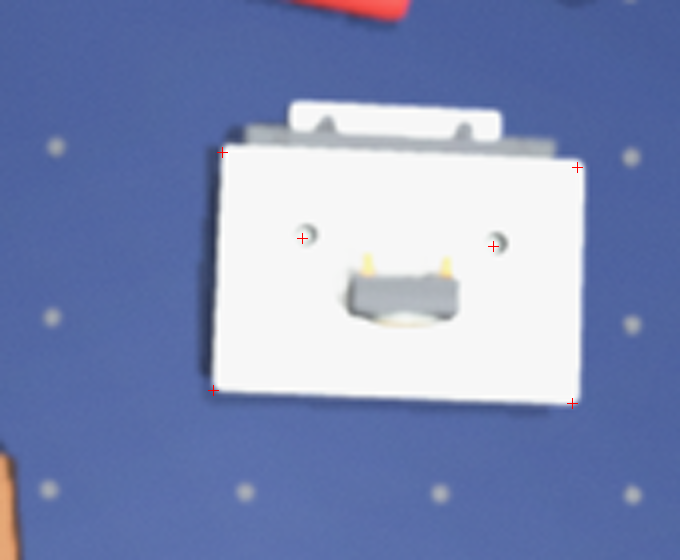

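View pics/scene7m.png

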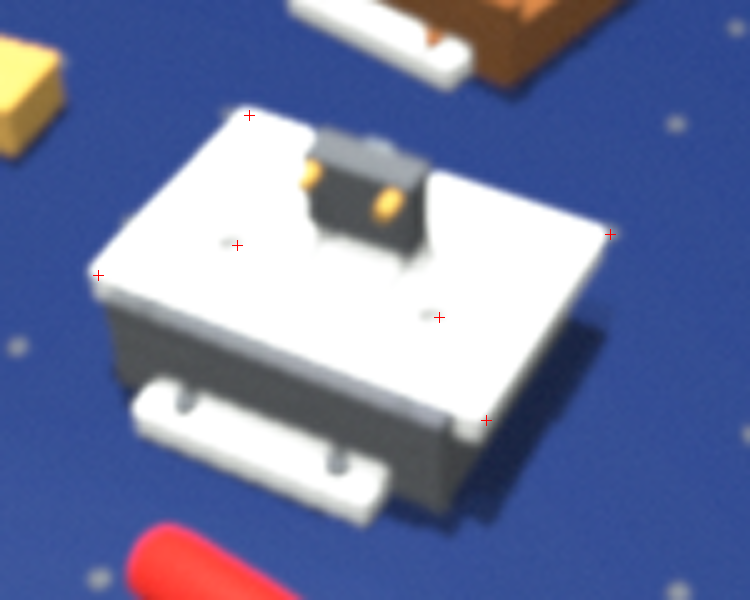

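Run:
```python
from h import *
from workcell import env
fs=env.grab_frame("scene"); o=(200,215);s=8
c=cv2.resize(fs["image"][215:285,200:295],None,fx=s,fy=s,interpolation=cv2.INTER_CUBIC)
off=np.array([0.0,0.79])
for dz,col in((0,(0,0,255)),(7,(0,255,0))):
  P=[(50,75,42+dz),(50,-75,42+dz)] 
  a=[tuple(int(round(v)) for v in (u-off-o+.5)*s-.5) for u in proj(fs,fixpts(FX,P)/1000)]
  cv2.line(c,a[0],a[1],col,1)
P=[(60,65,42),(60,-65,42)]
a=[tuple(int(round(v)) for v in (u-off-o+.5)*s-.5) for u in proj(fs,fixpts(FX,P)/1000)]
cv2.line(c,a[0],a[1],(0,255,255),1)
cv2.imwrite("pics/z8.png",c)
```

```text
(no output)
```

View pics/z8.png

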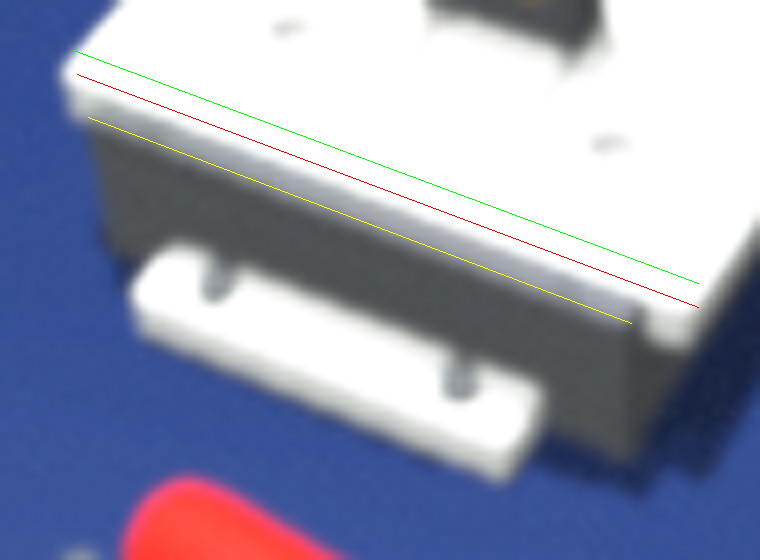

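Run:
```python
from workcell import env
print(env.read_state()["clock"], env.close_job())
```

```text
the job is handed in; nothing more can be done
34.2667 None
```

The plate is seated flat on the fixture, with both holes over the pins. I handed the job in at about 34 s with the hand clear.

- **What I did:** I pushed the near edge with two open fingertips until the plate met the fence, then slid it left to right along the fence with the shut fingertips. Partway along, the plate turned about 1° off the fence. I backed off, squared it against the fence again, and finished the slide pushing nearer the front. It dropped, and the pins stopped it, with the push force rising to about 8 N.
- **Seating checks:** The top view shows the pins in both holes. The plate's corners match the computed seated pose to within about 2 mm, roughly the calibration accuracy. In the scene view its top is level with the fence top.
- **Other checks:** The post, jar, driver and cell read the same positions as at the start, within the networks' few-mm error. Peak force was about 11 N at the readings I took.
- **Less certain:** Forces during the slides were close to sensor noise, so I judged those moves from the pictures rather than the force readings.

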